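# Put the baker's handful away: scoops on the clip stand, spices in the rack

## Robot

A 6-joint arm with a two-finger parallel gripper is mounted at the origin on a cart in front of the work surface, level with it; the furniture and walls round the work are solid. World frame = base frame: x ahead of the robot, y to its left, z up, the work surface at z = 0. Lengths are in m, angles in rad, forces in N, time in s.
With the tool pointing down it reaches from about 0.35 to 0.875 m from the base axis. Payload 15.5 kg.
Tool frame: the origin (TCP) lies on the centre line of the jaws, within the pads' length; the fingertips stand manip.tips_ahead ahead of it and the grasp point (between the pads) lies 8 mm behind it (manip.tips_ahead is the distance from the TCP to the fingertips, in m); z points along the fingers, y is the line along which they close (so a half turn about z gives the same grasp; the last joint's range is limited). The gripper opens to 85 mm and grips with 20 to 120 N. Pads are 22 mm wide; open, the fingers measure 114 mm over their backs; the gripper's body (76 mm by 85 mm) begins 54 mm behind the grasp point. The pads swing forward as they close: fully open they stand 13 mm farther back than shut.
Start: joints at [1.204, 0.494, 1.345, -0, 1.302, -0.096], TCP at [0.168, 0.602, 0.242] pointing down, gripper open.
Joint ranges: [-2.91, 2.91], [-0.82, 2.16], [0.22, 2.67], [-1.22, 4.37], [0.12, 2.79], [-3.08, 3.08]. Speed limits (rad/s): [1.89, 1.89, 2.57, 3.01, 3.01, 3.01].

## Interface

Orientations are given as a unit quaternion [x, y, z, w].
In Python, from workcell import monitor, vision, manip gives the robot as it stands.
- The arm moves only by the shell command python3 -m inch 'ROWS' [FORCE]. ROWS is text: rows parted by semicolons, each of 5 numbers parted by spaces: the shift along the tool's x, y, z in mm, then the turn about the tool's z in degrees, then the closure, from 0 (fully open) to 1 (shut). In form: tx ty tz yaw jaw; .... A call has 1 to 5 rows; each row shifts and turns the commanded pose from where the row before left it, along the tool's axes as they then stand; what a row does not reach is not made up. A row lasts 1/10 s, in which the tool goes at most 50 mm and 8.59 degrees, less where a joint would pass 70% of its speed; a pose out of reach is approached as far as the arm can. A call with a gripper value outside its range is refused whole. The fingers move at their own pace and stop on an object; FORCE is the grip in N (left out, the last holds). Time passes only in rows, so rows that do not move let the fingers close. It gives the time, the measured TCP pose, the force, the opening and the grip force at its end, in the units of the state.
- monitor.sense(): the state, without advancing time (a new reading comes with each control period).
- vision.camera(name): name is "scene" or "top"; returns (picture, depth): 400x640x3 uint8, red, green, blue; 400x640 float32, m along the optical axis (not along the pixel's ray), 0 where there is no reading.
- vision.camera_params(name): a dict with "K" (3x3 intrinsics, pixels), "R" (3x3) and "t" (3): a world point X has camera coordinates R X + t. Camera axes: x right, y down, z forward; pixel columns grow to the right and rows downward; lengths in m; the calibration is good to about 2 mm. A picture is of the moment at which its call begins. camera_params takes no time and is no camera call.
- manip.job_done(): hands the job in; it is judged then, once.
The state is a dict: "time": time; "qpos": joint angles; "joint_velocities": joint speeds; "tau": joint torques, N m; "tool_pos": TCP position; "tool_rot": TCP orientation; "wrist_force": force on the tool from outside, world axes, zero at the start; "moment": the same for the moment, N m; "gripper_width": opening from 0.0 (shut) to 1.0 (fully open); "grasp_force": force on a finger pad.
Only numpy, scipy, OpenCV 4.12 (cv2) and the standard library are available. Lean on these libraries where they do the work, as an engineer would, in place of code of your own. Each camera call takes 0.05 s, during which the arm holds its last target. There are 200 camera calls.

## Task

Baking is done, so sort the handful on the worktop back to where it lives. Each measuring scoop goes on the oak stand with its cup down in the round pocket of its own size and its handle pressed home into the spring clip in front of it, so that it lies level; the two spice jars stand upright in the two holes of the dark wooden spice rack, either one in either hole. Do not knock a jar over, and leave the garlic and the matchbox where they are.

Things in the scene. Friction and masses are not known exactly. Their poses are not given: they have to be found in the camera images.
- scoop_large: The largest of three loose steel measuring scoops (60 ml), lying on its flat bottom: open round cup 56 mm across, 28 high; one straight round bar handle 9 mm thick. Origin: centre of cup's underside, z up; handle runs level to the scoop's -x, axis 22.5 mm above the underside, end 105 mm from the cup's centre. About 120 g, mostly the cup; pinch the bar 50 mm from the cup's centre.
- scoop_medium: The middle one of three loose steel measuring scoops (30 ml), lying on its flat bottom: open round cup 42 mm across, 28 high; one straight round bar handle 9 mm thick. Origin: centre of cup's underside, z up; handle runs level to the scoop's -x, axis 22.5 mm above the underside, end 105 mm from the cup's centre. About 90 g, mostly the cup; pinch the bar 50 mm from the cup's centre.
- scoop_small: The smallest of three loose steel measuring scoops (15 ml), lying on its flat bottom: open round cup 30 mm across, 28 high; one straight round bar handle 9 mm thick. Origin: centre of cup's underside, z up; handle runs level to the scoop's -x, axis 22.5 mm above the underside, end 105 mm from the cup's centre. About 70 g, mostly the cup; pinch the bar 50 mm from the cup's centre.
- spice_blue: Spice jar, loose and standing, with the dark blue label; a closed round glass jar 41 mm across and 105 mm high, black cap on the top 20 mm, about 110 g. Origin: centre of its underside, z up.
- spice_cream: Spice jar, loose and standing, with the white and red label; a closed round glass jar 41 mm across and 105 mm high, black cap on the top 20 mm, about 110 g. Origin: centre of its underside, z up.
- scoop_stand: Fixed pale oak board 150 (x) x 212 (y) x 14 mm; origin: centre of its underside, z up. Fence 45 mm high along the +x edge. Pockets at x = +33 mm, grey felt floor 9 mm above the underside (5 deep): 64 mm wide at y = +64 (large scoop), 50 at y = 0 (medium), 38 at y = -64 (small). Scoops lie along x, handle to the stand's -x. Between cups and rail (from x = -37 on) handles can be held.
- clip (a point): On the stand (frame parallel to it), at the axis of a seated handle in the middle clip: stand x = -45, y = 0, z = 31.5 mm. Like clips at y = +64 and -64. Steel, open upwards, flared mouth 24 mm wide ending 15 mm above this point, sprung lips 5 mm above it. Up to 10 N down snaps a handle past the lips; one resting on them is 10 mm too high: press it home over the clip with closed fingers.
- spice_rack: Fixed dark wooden rack 176 (x) x 86 (y) x 44 mm; origin: centre of its underside, z up. Foot board 8 mm thick; above it on brass posts a second board, top at 44 mm, with two round through holes 54 mm across at x = -40 and x = +40 mm, y = 0. A jar stands in a hole on the foot board, its underside 8 mm above the rack's.
- garlic: A garlic bulb, loose bystander, about 50 mm across and 51 mm high; origin: centre of its underside. Leave it alone.
- match_box: A red box of kitchen matches, loose bystander, 45 x 70 x 18 mm, lying flat; origin: centre of its underside. Leave it alone.
Things that resemble listed ones, but are neither listed nor needed, are in the scene too. What is shaped like the scoop_small but orange is not meant. Leave any turquoise look-alike of the scoop_large alone.

How it is judged:
At the end, for the whole second after the job is handed in: Each scoop level (0.05 rad) in the pocket of its size: within 8 mm in x and y, 3 mm of the pocket floor, along the stand's x within 0.1 rad. One jar upright (0.1 rad) in each rack hole: within 10 mm in x and y, 4 mm of the foot board. All released and at rest (20 mm/s) (x of scoop_large in the frame of scoop_stand between 0.025 and 0.041 m and y of scoop_large in the frame of scoop_stand between 0.056 and 0.072 m and z of scoop_large in the frame of scoop_stand between 0.006 and 0.012 m and angle between each of scoop_large, scoop_medium, scoop_small's own z axis and vertical below 0.05 rad and angle between the x axis of each of scoop_large, scoop_medium, scoop_small and the x axis of scoop_stand, either way round below 0.1 rad and x of scoop_medium in the frame of scoop_stand between 0.025 and 0.041 m and y of scoop_medium in the frame of scoop_stand between -0.008 and 0.008 m and z of scoop_medium in the frame of scoop_stand between 0.006 and 0.012 m and x of scoop_small in the frame of scoop_stand between 0.025 and 0.041 m and y of scoop_small in the frame of scoop_stand between -0.072 and -0.056 m and z of scoop_small in the frame of scoop_stand between 0.006 and 0.012 m and ((x of spice_blue in the frame of spice_rack between 0.03 and 0.05 m and y of spice_blue in the frame of spice_rack between -0.01 and 0.01 m and z of spice_blue in the frame of spice_rack between 0.004 and 0.012 m and angle between each of spice_blue, spice_cream's own z axis and vertical below 0.1 rad and x of spice_cream in the frame of spice_rack between -0.05 and -0.03 m and y of spice_cream in the frame of spice_rack between -0.01 and 0.01 m and z of spice_cream in the frame of spice_rack between 0.004 and 0.012 m) or (x of spice_blue in the frame of spice_rack between -0.05 and -0.03 m and y of spice_blue in the frame of spice_rack between -0.01 and 0.01 m and z of spice_blue in the frame of spice_rack between 0.004 and 0.012 m and angle between each of spice_blue, spice_cream's own z axis and vertical below 0.1 rad and x of spice_cream in the frame of spice_rack between 0.03 and 0.05 m and y of spice_cream in the frame of spice_rack between -0.01 and 0.01 m and z of spice_cream in the frame of spice_rack between 0.004 and 0.012 m)) and linear speed of each of scoop_large, scoop_medium, scoop_small, spice_blue, spice_cream below 0.02 m/s); the robot touches nothing.
It fails at once if the garlic bulb was pushed away (distance of garlic from where it was at the start of the episode above 0.04 m).
It fails at once if the matchbox was pushed away (distance of match_box from where it was at the start of the episode above 0.04 m).
It fails at once if a spice jar was laid or knocked over (angle between spice_blue's own z axis and vertical above 1.2 rad).
It fails at once if a spice jar was laid or knocked over (angle between spice_cream's own z axis and vertical above 1.2 rad).
It also fails if it takes over 152 s, if anything falls off the work surface, if the arm or the gripper's body presses on something with over 40 N, if the wrist force passes 120 N, or if a joint passes its speed limit or range.

## Working session

There is one attempt and no reset: what is moved stays moved. The work goes in short steps, Python scripts to look and compute and a shell command to move; the robot and the scene stay as the last step left them, time stands still between calls to the robot, and variables do not carry over. Pictures are saved under pics/ and viewed, at most 14 in all, crops included, and the job is handed in when it is done.

```bash
ls; mkdir -p pics; python3 - <<'E'
from workcell import monitor, vision, manip
import numpy as np, cv2
print(manip.tips_ahead); print(monitor.sense())
for n in("scene","top"):
    p,d=vision.camera(n); np.savez(f"pics/{n}0.npz",p=p,d=d); cv2.imwrite(f"pics/{n}0.png",p[...,::-1])
    c=vision.camera_params(n); print(n,c["K"],c["R"],c["t"],-c["R"].T@c["t"])
E
```

```text
pics
0.011
{'time': 0.0, 'qpos': array([ 1.20346223e+00,  4.94148351e-01,  1.34614190e+00, -7.30467446e-06,
        1.30249094e+00, -9.55020664e-02]), 'joint_velocities': array([ 7.39606798e-04,  8.69452545e-04, -8.61662166e-04,  1.08568235e-03,
       -6.13493183e-05, -9.16518280e-04]), 'tau': array([-1.19136268e-03, -8.82165456e+01, -3.83864737e+01,  1.98193334e-05,
        9.85992956e-03,  2.70123610e-05]), 'tool_pos': array([0.16768484, 0.60172301, 0.24171825]), 'tool_rot': array([ 1.35496949e-01,  9.90777585e-01, -5.79237089e-04, -1.32873723e-04]), 'wrist_force': array([ 0.14150649, -0.00914544, -0.12181616]), 'moment': array([-0.01643496, -0.01251976, -0.0022818 ]), 'grasp_force': 0.0, 'gripper_width': 1.0006727804950182}
scene [[431.16561629   0.         329.08773212]
 [  0.         431.16561629 188.62309035]
 [  0.           0.           1.        ]] [[ 0.76655896 -0.64180003 -0.02191091]
 [-0.3712236  -0.41502792 -0.8306292 ]
 [ 0.5240042   0.6448601  -0.55639469]] [-0.35386953  0.23262046  0.97934891] [-0.15556688 -0.76211253  0.73037227]
top [[414.19313369   0.         315.8356302 ]
 [  0.         414.19313369 199.45515749]
 [  0.           0.           1.        ]] [[-0.01257575 -0.99982816 -0.01361977]
 [-0.99215443  0.01417127 -0.12421258]
 [ 0.12438424  0.01195085 -0.99216215]] [0.02950269 0.47647846 1.13048683] [0.33249649 0.00923503 1.18121268]
```

View pics/scene0.png

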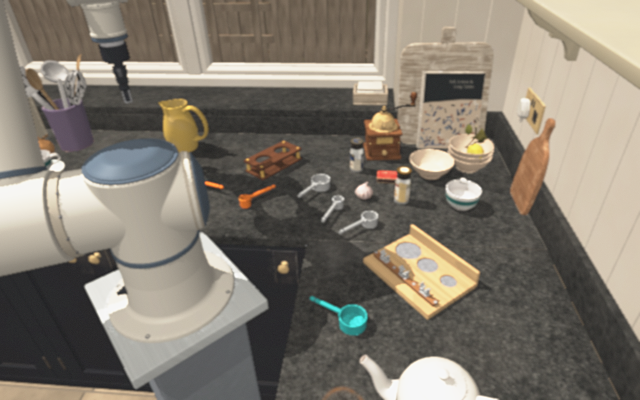

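View pics/top0.png

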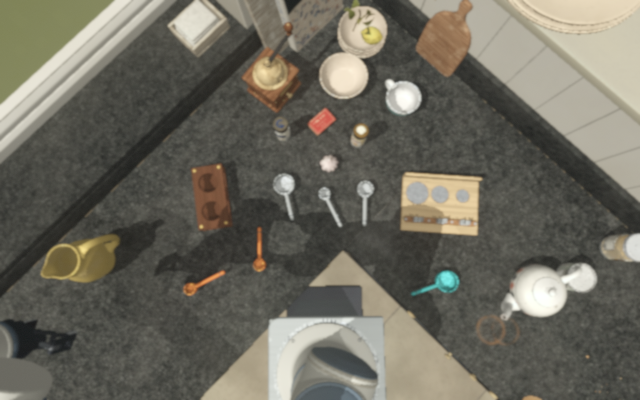

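The scene shows the rack at top px (211,196) and the stand at (440,204). The scoops are at (285,184) large, (325,194) small and (366,188) medium. The jars are at (281,128) and (360,134), and the matchbox and garlic sit between them at (321,122) and (329,162). I'll zoom in next.

```bash
python3 - <<'E'
import numpy as np, cv2
p=np.load("pics/top0.npz")["p"]; cv2.imwrite("pics/c1.png",cv2.resize(p[105:245,180:490,::-1],None,fx=2.58,fy=2.58,interpolation=cv2.INTER_CUBIC))
p=np.load("pics/scene0.npz")["p"]; cv2.imwrite("pics/c2.png",cv2.resize(p[130:320,235:490,::-1],None,fx=3,fy=3,interpolation=cv2.INTER_CUBIC))
E
```

```text
(no output)
```

View pics/c1.png

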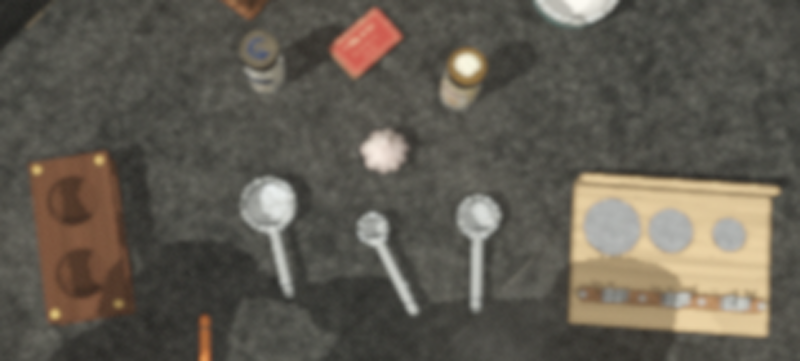

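View pics/c2.png

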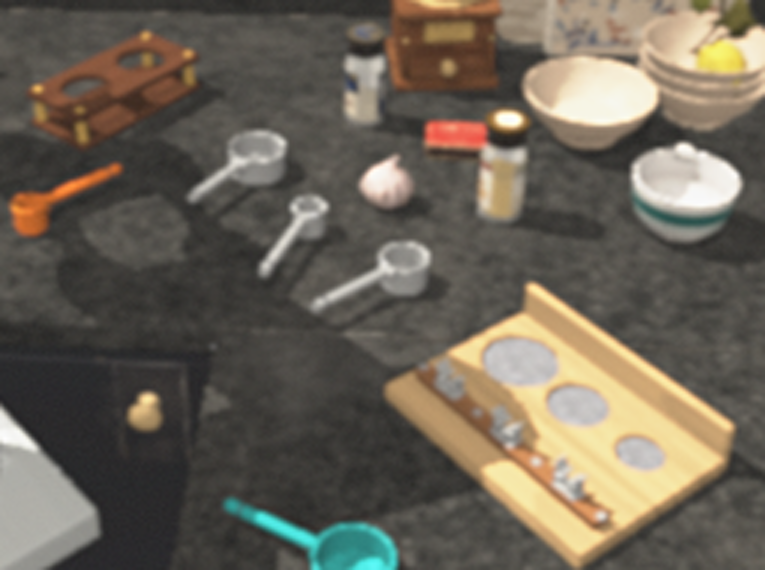

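The crops confirm it: the jar with the dark blue label is the left one, at top px (281,128), and the cream one is at (360,134). The stand's large pocket is on the left (+y) and its fence is at +x. All scoop handles point towards the robot. Next I'll measure using depth.

```bash
cat > h.py <<'E'
import numpy as np, cv2
from workcell import monitor, vision, manip
def pts(n,d):
    c=vision.camera_params(n);K,R,t=c["K"],np.array(c["R"]),np.array(c["t"])
    v,u=np.mgrid[:d.shape[0],:d.shape[1]]
    X=np.stack([(u-K[0][2])/K[0][0]*d,(v-K[1][2])/K[1][1]*d,d],-1)
    return (X-t)@R
def ray(n,uv,z):
    c=vision.camera_params(n);R,t=np.array(c["R"]),np.array(c["t"])
    w=np.c_[np.array(uv,float).reshape(-1,2),np.ones(len(np.array(uv).reshape(-1,2)))]@np.linalg.inv(c["K"]).T@R
    o=-R.T@t; return o+w*((z-o[2])/w[:,2])[:,None]
E
python3 - <<'E'
from h import *
for n in("top","scene"):
    f=np.load(f"pics/{n}0.npz");X=pts(n,f["d"]);Z=X[...,2]
    m=((Z>.012)&(Z<.13)&(f["d"]>0)&(X[...,0]>.3)&(X[...,0]<.85)&(abs(X[...,1])<.45)).astype(np.uint8)
    k,l,s,c=cv2.connectedComponentsWithStats(m)
    print(n,"floor med",np.median(Z[(abs(Z)<.02)]))
    for i in range(1,k):
        if s[i,4]<25: continue
        q=X[l==i]; print(s[i],"min",q.min(0).round(3),"max",q.max(0).round(3),"med",np.median(q,0).round(3))
E
```

```text
top floor med 0.0003158900566297087
[457  54  35  36 731] min [ 0.789 -0.45   0.012] max [ 0.85  -0.392  0.13 ] med [ 0.827 -0.427  0.08 ]
[444  56  20  21 107] min [ 0.838 -0.381  0.012] max [ 0.85  -0.357  0.12 ] med [ 0.846 -0.37   0.05 ]
[ 242   61   57   49 1432] min [0.742 0.067 0.012] max [0.85  0.221 0.13 ] med [0.792 0.133 0.097]
[ 157   63   70   69 2961] min [0.683 0.283 0.012] max [0.85  0.45  0.107] med [0.789 0.39  0.098]
[320  68  47  30 952] min [ 0.765 -0.125  0.012] max [0.85  0.007 0.057] med [ 0.819 -0.061  0.022]
[385  79  35  37 664] min [ 0.714 -0.272  0.012] max [ 0.82  -0.179  0.061] med [ 0.783 -0.232  0.036]
[307 109  28  27 383] min [ 0.667 -0.032  0.012] max [0.744 0.046 0.025] med [0.706 0.006 0.018]
[273 117  17  24 304] min [0.653 0.096 0.012] max [0.693 0.136 0.11 ] med [0.665 0.114 0.103]
[351 124  17  23 297] min [ 0.631 -0.118  0.014] max [ 0.671 -0.078  0.111] med [ 0.643 -0.096  0.103]
[320 155  18  17 219] min [ 0.558 -0.039  0.012] max [0.604 0.01  0.051] med [ 0.579 -0.013  0.033]
[ 191  164   39   67 1438] min [0.396 0.264 0.012] max [0.58  0
[... 1368 characters left out ...]
36  31 827] min [ 0.711 -0.276  0.012] max [ 0.81  -0.18   0.059] med [ 0.769 -0.227  0.038]
[356 182  17  16 187] min [ 0.557 -0.042  0.013] max [0.601 0.002 0.049] med [ 0.573 -0.027  0.029]
[244 185  32  18 122] min [0.3   0.162 0.012] max [0.398 0.195 0.029] med [0.336 0.179 0.024]
[534 184  27  49 588] min [ 0.794 -0.45   0.013] max [ 0.85  -0.395  0.129] med [ 0.827 -0.428  0.076]
[322 196  22  26 168] min [ 0.397 -0.052  0.012] max [0.509 0.012 0.031] med [ 0.48  -0.016  0.024]
[339 211  39  23 251] min [ 0.402 -0.14   0.012] max [ 0.527 -0.098  0.029] med [ 0.489 -0.117  0.023]
[ 364  225  116   90 3882] min [ 0.372 -0.44   0.012] max [ 0.547 -0.216  0.048] med [ 0.452 -0.348  0.015]
```

```bash
cat > m.py <<'E'
from h import *
def jar(X,c,r=.045,zlo=.095):
    q=X[(np.hypot(X[...,0]-c[0],X[...,1]-c[1])<r)&(X[...,2]>zlo)&(X[...,2]<.115)]
    return (q[:,:2].min(0)+q[:,:2].max(0))/2, np.ptp(q[:,:2],axis=0)
def scoop(X,lo,hi,R):
    m=(X[...,0]>lo[0])&(X[...,0]<hi[0])&(X[...,1]>lo[1])&(X[...,1]<hi[1])&(X[...,2]>.012)&(X[...,2]<.05)
    q=X[m]; P=q[:,:2]
    a=P[np.argmin(P[:,0])]; c=P[P[:,0]>P[:,0].max()-2*R].mean(0)
    for _ in range(5):
        # handle pixels
        h=P[(np.hypot(*(P-c).T)>R+.008)]
        v=cv2.fitLine(h.astype(np.float32),cv2.DIST_HUBER,0,.01,.01).ravel(); d=v[:2]*np.sign(v[0]); p=v[2:]
        n=np.array([-d[1],d[0]])
        far=np.percentile((h-p)@d,1)
        s=(P-p)@d; cup=P[np.hypot(*(P-c).T)<R+.006]
        c2=(cup-p)@n; c=p+d*(s.max()-R)
        end=p+d*s.min()
    return c,np.degrees(np.arctan2(d[1],d[0])),np.linalg.norm(c-end),((c2.min()+c2.max())/2*1e3).round(1),np.ptp(c2)
E
python3 - <<'E'
from m import *
for n in("top","scene"):
    f=np.load(f"pics/{n}0.npz");X=pts(n,f["d"])
    print(n,"blue",jar(X,(.67,.116)),"cream",jar(X,(.648,-.098)))
    for k,lo,hi,R in(("L",(.40,.07),(.56,.155),.028),("M",(.39,-.15),(.535,-.085),.021),("S",(.39,-.06),(.52,.025),.015)):
        print(k,scoop(X,lo,hi,R))
    for k,lo,hi,z in(("rack",(.38,.24),(.6,.39),(.036,.055)),("fence",(.36,-.45),(.56,-.2),(.036,.055)),("board",(.36,-.45),(.56,-.2),(.009,.055))):
        m=(X[...,0]>lo[0])&(X[...,0]<hi[0])&(X[...,1]>lo[1])&(X[...,1]<hi[1])&(X[...,2]>z[0])&(X[...,2]<z[1])
        print(k,cv2.minAreaRect(X[m][:,:2].astype(np.float32)))
# pockets: grey in pale board
f=np.load("pics/top0.npz");hsv=cv2.cvtColor(f["p"],cv2.COLOR_RGB2HSV)
g=((hsv[...,1]<45)&(hsv[...,2]>90)).astype(np.uint8);g[:175]=0;g[205:]=0;g[:,:404]=0;g[:,474:]=0
k,l,s,c=cv2.connectedComponentsWithStats(g)
for i in range(1,k):
    if s[i,4]>40: print(s[i],ray("top",c[i],.011).round(4))
E
```

```text
top blue (array([0.67353786, 0.11621307]), array([0.03975675, 0.03837719])) cream (array([ 0.65098458, -0.09818756]), array([0.03927007, 0.03757042]))
L (array([0.52379975, 0.11530569]), np.float32(13.089527), np.float64(0.10336601400604613), np.float64(-0.3), np.float64(0.05640050404380456))
M (array([ 0.50651221, -0.11294177]), np.float32(-1.6774136), np.float64(0.10292710751326754), np.float64(-1.6), np.float64(0.04177504095652136))
S (array([0.49476646, 0.00096416]), np.float32(25.463278), np.float64(0.10408405523308738), np.float64(0.3), np.float64(0.030466812823614235))
rack ((0.48857563734054565, 0.3188718259334564), (0.1769070327281952, 0.08719299733638763), 8.438788414001465)
fence ((0.47243285179138184, -0.32572120428085327), (0.2108108252286911, 0.13568434119224548), 85.20597839355469)
board ((0.4612300992012024, -0.3247157335281372), (0.21498720347881317, 0.15817952156066895), 85.20597839355469)
scene blue (array([0.6705016 , 0.11185405]), array([0.03869146, 0.04446309])) cream (array([ 0.65067807, -0.10341062]), array([0.04255879, 0.03873815]))
L (array([0.52394879, 0.10
[... 190 characters left out ...]
.10457849209259451), np.float64(0.9), np.float64(0.04263052354245519))
S (array([ 0.49601802, -0.00324428]), np.float32(25.333426), np.float64(0.1098087886574434), np.float64(1.3), np.float64(0.029985612861610465))
rack ((0.4860859513282776, 0.3151617646217346), (0.18157540261745453, 0.09518511593341827), 7.501567840576172)
fence ((0.4706604778766632, -0.329383909702301), (0.21130920946598053, 0.13600486516952515), 84.80144500732422)
board ((0.4586363732814789, -0.32772767543792725), (0.21583053469657898, 0.1602543145418167), 84.80144500732422)
[406 182  22  22 375] [[ 0.4952 -0.2641  0.011 ]]
[431 186  17  17 222] [[ 0.49   -0.3281  0.011 ]]
[456 190  13  12 125] [[ 0.4846 -0.3919  0.011 ]]
```

```bash
cat > go.py <<'E'
import sys
from h import *
from scipy.spatial.transform import Rotation as Ro
# args: x y z(mm) angle_of_tool_y(deg, world); prints yaw first, then shift in the turned tool axes
x,y,z,a=map(float,sys.argv[1:5]); s=monitor.sense()
M=Ro.from_quat(s["tool_rot"]).as_matrix()
cur=np.degrees(np.arctan2(M[1,1],M[0,1])); yaw=(cur-a+90)%180-90
M2=M@Ro.from_euler("z",yaw,degrees=True).as_matrix()
d=np.array([x,y,z])-np.array(s["tool_pos"])*1e3
print("t",round(s["time"],2),"pos",(np.array(s["tool_pos"])*1e3).round(1),"ang",cur.round(1),"F",np.round(s["wrist_force"],1),"w",round(s["gripper_width"],3),"gf",round(s["grasp_force"],1))
print("yaw",yaw.round(2),"shift",(M2.T@d).round(1))
E
python3 go.py 475 104 100 103.1
```

```text
t 0.1 pos [167.7 601.8 241.8] ang 74.4 F [ 0.6 -0.1 -0.2] w 1.0 gf 0.0
yaw -28.67 shift [-186.6 -554.4  142.1]
```

```bash
python3 -m inch '0 0 0 -8 0.5; 0 0 0 -8 0.5; 0 0 0 -8 0.5; 0 0 0 -4.7 0.5' 100; python3 -m inch '-15 -46 0 0 0.5; -15 -46 0 0 0.5; -15 -46 0 0 0.5; -15 -46 0 0 0.5; -15 -46 0 0 0.5'; python3 -m inch '-15 -46 0 0 0.5; -15 -46 0 0 0.5; -15 -46 0 0 0.5; -15 -46 0 0 0.5; -15 -46 0 0 0.5';python3 -m inch '-18 -47 25 0 0.5; -18 -47 25 0 0.5; 0 0 0 0 0.5; 0 0 0 0 0.5'; python3 go.py 475 104 80 103.1
```

```text
time: 0.5
tool_pos: [0.1677, 0.6019, 0.2419]
tool_rot: [-0.117, 0.993, -0.0, -0.0]
wrist_force: [-0.4, -0.3, -0.6]
gripper_width: 0.501
grasp_force: 0.0
time: 1.0
tool_pos: [0.2935, 0.3933, 0.2421]
tool_rot: [-0.115, 0.993, -0.0, -0.0]
wrist_force: [1.4, 0.3, -0.1]
gripper_width: 0.502
grasp_force: 0.0
time: 1.5
tool_pos: [0.4189, 0.1863, 0.2423]
tool_rot: [-0.114, 0.993, 0.0, -0.0]
wrist_force: [1.1, 0.7, 0.0]
gripper_width: 0.501
grasp_force: 0.0
time: 1.9
tool_pos: [0.4684, 0.1132, 0.1971]
tool_rot: [-0.113, 0.994, 0.0, -0.001]
wrist_force: [0.0, 0.1, -0.5]
gripper_width: 0.5
grasp_force: 0.0
t 1.9 pos [468.4 113.2 197.1] ang 103.0 F [ 0.   0.1 -0.5] w 0.5 gf 0.0
yaw -0.1 shift [ -4.6 -10.5 117.1]
```

```bash
python3 -m inch '-4.6 -10.5 40 0 0.5; 0 0 40 0 0.5; 0 0 37 0 0.5; 0 0 0 0 0.5; 0 0 0 0 0.5'; python3 go.py 475 104 19 103.1; python3 - <<'E'
from h import *
p,d=vision.camera("scene"); np.savez("pics/scene1.npz",p=p,d=d); cv2.imwrite("pics/s1.png",cv2.resize(p[100:300,220:480,::-1],None,fx=3,fy=3,interpolation=cv2.INTER_CUBIC)[:600])
E
```

```text
time: 2.4
tool_pos: [0.4751, 0.1056, 0.0816]
tool_rot: [-0.115, 0.993, 0.0, -0.0]
wrist_force: [0.7, -0.4, 0.4]
gripper_width: 0.496
grasp_force: 0.0
t 2.4 pos [475.1 105.6  81.6] ang 103.2 F [ 0.7 -0.4  0.4] w 0.496 gf 0.0
yaw 0.09 shift [ 0.4 -1.5 62.6]
```

View pics/s1.png

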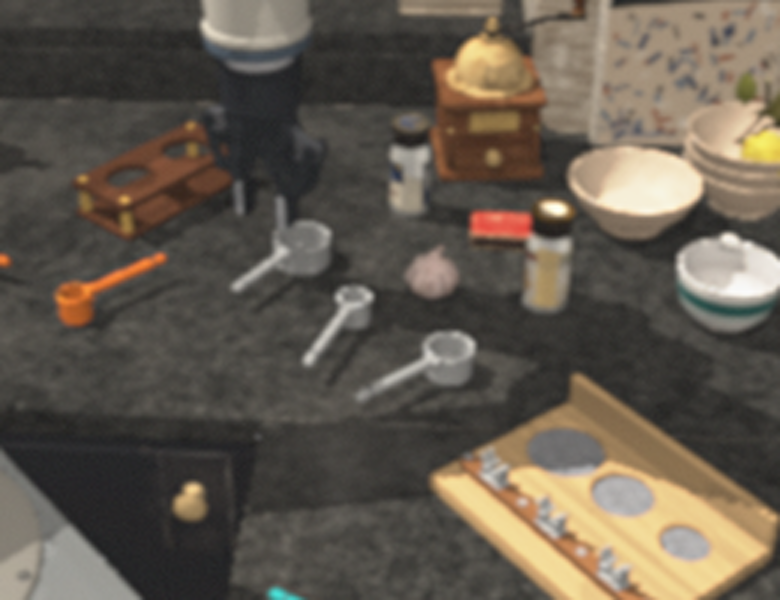

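Both fingertips show above the large scoop's bar, at about scene px (300,170) and (314,175). I'll check the calibration with their depth.

```bash
python3 - <<'E'
from h import *
f=np.load("pics/scene1.npz");X=pts("scene",f["d"])
m=(abs(X[...,0]-.475)<.03)&(abs(X[...,1]-.1)<.05)&(X[...,2]>.05)&(X[...,2]<.1)
P=X[m]; print(len(P))
for s in(1,-1):
    q=P[(P[:,1]-.1)*s>0]; print(q.min(0).round(4),q.max(0).round(4),q.mean(0).round(4))
E
```

```text
107
[0.4572 0.1199 0.0719] [0.4808 0.1372 0.099 ] [0.467  0.1257 0.0863]
[0.4683 0.0655 0.0711] [0.4874 0.0836 0.0999] [0.4765 0.0737 0.088 ]
```

The scene camera reads about 4 mm low in y, so the top camera agrees with the robot. I'll go down and grip.

```bash
python3 -m inch '0 -1 30 0 0.5; 0 0 25 0 0.5; 0 0 7.5 0 0.5; 0 0 0 0 0.5; 0 0 0 0 0.5'; python3 -m inch '0 0 0 0 1; 0 0 0 0 1; 0 0 0 0 1; 0 0 0 0 1; 0 0 0 0 1' 100;python3 go.py 475 104 19 103.1
```

```text
time: 2.95
tool_pos: [0.4764, 0.104, 0.0198]
tool_rot: [-0.114, 0.993, -0.0, 0.001]
wrist_force: [-0.4, -0.1, -0.0]
gripper_width: 0.499
grasp_force: 0.0
time: 3.45
tool_pos: [0.4758, 0.1038, 0.0189]
tool_rot: [-0.114, 0.993, -0.0, 0.0]
wrist_force: [-1.8, -1.5, 11.1]
gripper_width: 0.06
grasp_force: 98.1
t 3.45 pos [475.8 103.8  18.9] ang 103.1 F [-1.8 -1.5 11.1] w 0.06 gf 98.1
yaw 0.03 shift [ 0.7  0.4 -0.1]
```

```bash
python3 -m inch '0 0 -20 0 1; 0 0 -30 0 1; 0 0 -30 0 1; 0 0 0 0 1; 0 0 0 0 1' ;python3 go.py 443 -260 100 85.2;  python3 - <<'E'
from h import *
p,d=vision.camera("scene"); np.savez("pics/scene2.npz",p=p,d=d); cv2.imwrite("pics/s2.png",cv2.resize(p[120:230,270:400,::-1],None,fx=4,fy=4,interpolation=cv2.INTER_CUBIC)[:600])
E
```

```text
time: 3.95
tool_pos: [0.4759, 0.1038, 0.0988]
tool_rot: [-0.114, 0.993, -0.0, 0.001]
wrist_force: [0.5, -0.9, -1.1]
gripper_width: 0.06
grasp_force: 98.3
t 3.95 pos [475.9 103.8  98.8] ang 103.1 F [ 0.5 -0.9 -1.1] w 0.06 gf 98.3
yaw 17.92 shift [   2.3 -365.3   -1.3]
```

View pics/s2.png

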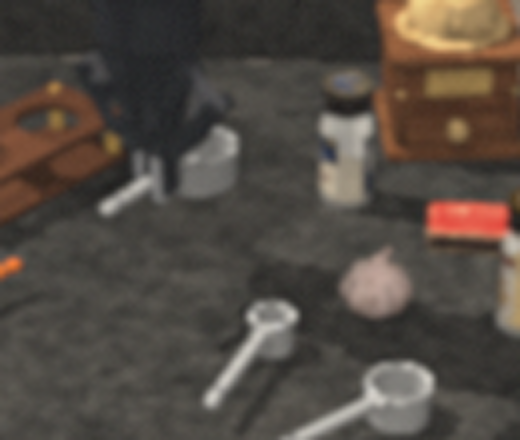

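The large scoop hangs level in the jaws, with its cup clear of everything. Now over to its pocket.

```bash
python3 -m inch '0 0 0 8 1; 0 0 0 8 1; 0 0 0 1.9 1'; python3 -m inch '0 -40 0 0 1; 0 -40 0 0 1; 0 -40 0 0 1; 0 -40 0 0 1; 0 -40 0 0 1';python3 -m inch '0 -40 0 0 1; 0 -40 0 0 1; 0 -40 0 0 1; 0 -40 0 0 1; 0 0 0 0 1'; python3 go.py 445.4 -259.9 50 85.2
```

```text
time: 4.3
tool_pos: [0.4748, 0.1037, 0.0971]
tool_rot: [0.044, 0.999, -0.0, -0.001]
wrist_force: [-0.2, 0.3, -1.6]
gripper_width: 0.062
grasp_force: 98.3
time: 4.8
tool_pos: [0.4579, -0.0968, 0.0972]
tool_rot: [0.042, 0.999, 0.0, -0.001]
wrist_force: [0.6, -1.1, -1.2]
gripper_width: 0.062
grasp_force: 98.5
time: 5.3
tool_pos: [0.4454, -0.2592, 0.0972]
tool_rot: [0.043, 0.999, -0.0, 0.0]
wrist_force: [0.1, 0.4, -1.4]
gripper_width: 0.061
grasp_force: 98.5
t 5.3 pos [ 445.4 -259.2   97.2] ang 85.0 F [ 0.1  0.4 -1.4] w 0.061 gf 98.5
yaw -0.17 shift [-0.1 -0.7 47.2]
```

```bash
python3 -m inch '0 -0.7 25 -0.2 1; 0 0 22 0 1; 0 0 0 0 1;0 0 0 0 1'; python3 go.py 445.4 -259.9 28 85.2;  python3 - <<'E'
from h import *
for n in("top","scene"):
    p,d=vision.camera(n); X=pts(n,d); np.savez(f"pics/{n}3.npz",p=p,d=d)
    b=(.5,-.2655); m=(np.hypot(X[...,0]-b[0],X[...,1]-b[1])<.038)&(X[...,2]>.048)&(X[...,2]<.075)
    q=X[m]; print(n,len(q),q.min(0).round(4),q.max(0).round(4),np.percentile(q[:,2],[5,50,95]).round(3))
    v,u=np.nonzero(m); cv2.imwrite(f"pics/{n}3.png",cv2.resize(p[v.min()-25:v.max()+25,u.min()-35:u.max()+35,::-1],None,fx=5,fy=5,interpolation=cv2.INTER_CUBIC))
E
```

```text
time: 5.7
tool_pos: [0.4451, -0.255, 0.0508]
tool_rot: [0.04, 0.999, 0.001, -0.001]
wrist_force: [0.7, 0.5, -1.1]
gripper_width: 0.061
grasp_force: 98.5
t 5.7 pos [ 445.1 -255.    50.8] ang 85.4 F [ 0.7  0.5 -1.1] w 0.061 gf 98.5
yaw 0.24 shift [-0.8 -4.9 22.8]Traceback (most recent call last):
  File "<stdin>", line 5, in <module>
    return umr_minimum(a, axis, None, out, keepdims, initial, where)
ValueError: zero-size array to reduction operation minimum which has no identity
```

```bash
python3 -m inch '-0.8 -4.9 0 0 1; 0 0 0 0 1'; python3 go.py 445.4 -259.9 28 85.2;  python3 - <<'E'
from h import *
n="scene"
p,d=vision.camera(n); X=pts(n,d); np.savez(f"pics/{n}3.npz",p=p,d=d)
m=(abs(X[...,0]-.46)<.08)&(abs(X[...,1]+.264)<.04)&(X[...,2]>.048)&(X[...,2]<.065)
q=X[m]; print(n,len(q),q.min(0).round(4),q.max(0).round(4))
cv2.imwrite(f"pics/{n}3.png",cv2.resize(p[200:320,340:490,::-1],None,fx=4,fy=4,interpolation=cv2.INTER_CUBIC))
E
```

```text
time: 5.95
tool_pos: [0.4467, -0.2614, 0.0521]
tool_rot: [0.04, 0.999, -0.001, 0.001]
wrist_force: [0.3, 0.4, -1.9]
gripper_width: 0.064
grasp_force: 98.5
t 5.95 pos [ 446.7 -261.4   52.1] ang 85.4 F [ 0.3  0.4 -1.9] w 0.064 gf 98.5
yaw 0.22 shift [ 1.4  1.4 24.1]
scene 239 [ 0.3898 -0.2957  0.0484] [ 0.519  -0.2441  0.0645]
```

View pics/scene3.png

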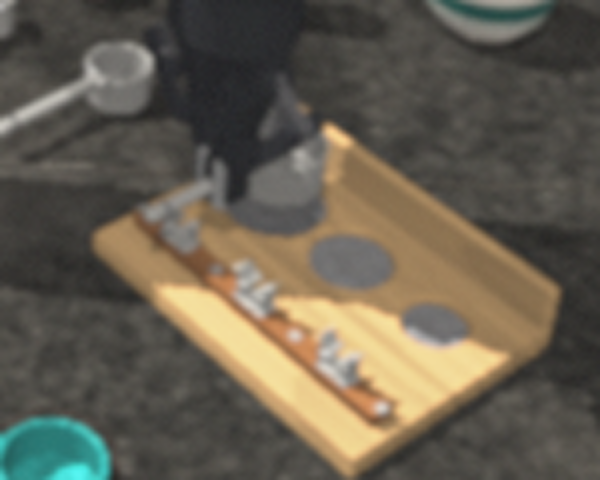

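The large scoop hangs over its pocket and the bar is lined up with the left clip. I'll lower it in.

```bash
python3 -m inch '0.5 0.5 8 0 1; 0 0 5 0 1; 0 0 3 0 1; 0 0 0 0 1';  python3 -m inch '0 0 3 0 1; 0 0 3 0 1; 0 0 2 0 1;0 0 0 0 1; 0 0 0 0 1'; python3 go.py 445.4 -259.9 28 85.2
```

```text
time: 6.4
tool_pos: [0.4455, -0.2601, 0.0348]
tool_rot: [0.04, 0.999, 0.0, -0.0]
wrist_force: [-0.2, -2.9, -1.0]
gripper_width: 0.061
grasp_force: 98.8
time: 6.9
tool_pos: [0.4453, -0.2601, 0.0278]
tool_rot: [0.04, 0.999, -0.0, -0.0]
wrist_force: [-7.8, -2.8, 19.8]
gripper_width: 0.062
grasp_force: 101.2
t 6.9 pos [ 445.3 -260.1   27.8] ang 85.4 F [-7.8 -2.8 19.8] w 0.062 gf 101.2
yaw 0.23 shift [-0.1  0.3 -0.2]
```

```bash
python3 -m inch '0 0 0 0 0.75; 0 0 0 0 0.75; 0 0 0 0 0.75; 0 0 -20 0 0.75; 0 0 -40 0 0.75';  python3 -m inch '0 40 -20 0 0.75; 0 50 0 0 0.75; 0 50 0 0 0.75;0 50 0 0 0.75; 0 0 0 0 0.75'; cat > chk.py <<'E'
from h import *
import sys
y0=[-.264,-.328,-.392]
po=np.array([[.4952,-.2641],[.4900,-.3281],[.4846,-.3919]]); a=np.radians(-4.8); ex=np.array([np.cos(a),np.sin(a)]); ey=np.array([-ex[1],ex[0]])
for n,b in(("top",(0,0)),("scene",(.003,.004))):
    p,d=vision.camera(n); X=pts(n,d); np.savez(f"pics/{n}_{sys.argv[1]}.npz",p=p,d=d)
    for k in map(int,sys.argv[2]):
        r=X[...,:2]+np.array(b)-po[k]; s=r@ex; t=r@ey; z=X[...,2]
        R=(.028,.021,.015)[k]
        m=(abs(t)<R+.006)&(abs(s)<R+.006)&(z>.024)&(z<.06); 
        h=(abs(t)<.007)&(s>-.11)&(s<-R-.004)&(z>.022)&(z<.06)
        if m.sum()<20 or h.sum()<8: print(n,k,"few",m.sum(),h.sum()); continue
        print(n,k,"cup s",s[m].min().round(4),s[m].max().round(4),"t",t[m].min().round(4),t[m].max().round(4),"z95",np.percentile(z[m],95).round(4),"handle end s",s[h].min().round(4))
        for lo,hi in((-.11,-.09),(-.07,-.05),(-.05,-.03)):
            g=h&(s>lo)&(s<hi); print("   s",lo,"z90",np.percentile(z[g],[50,90]).round(4) if g.sum() else None, "t",t[g].mean().round(4) if g.sum() else None)
E
python3 chk.py a 0; python3 go.py 456 -111 90 88.3
```

```text
time: 7.4
tool_pos: [0.4443, -0.259, 0.0859]
tool_rot: [0.04, 0.999, 0.001, -0.002]
wrist_force: [0.4, -1.0, 0.4]
gripper_width: 0.252
grasp_force: 0.0
time: 7.9
tool_pos: [0.46, -0.0655, 0.1072]
tool_rot: [0.037, 0.999, 0.001, -0.001]
wrist_force: [-0.4, -0.5, -0.5]
gripper_width: 0.255
grasp_force: 0.0
top 0 cup s -0.0336 0.0262 t -0.026 0.0302 z95 0.0405 handle end s -0.1055
   s -0.11 z90 [0.0354 0.0374] t 0.0009
   s -0.07 z90 [0.0347 0.0375] t 0.0022
   s -0.05 z90 [0.0334 0.0387] t 0.0016
scene 0 cup s -0.033 0.0297 t -0.0258 0.033 z95 0.0379 handle end s -0.1043
   s -0.11 z90 [0.0336 0.0353] t 0.0005
   s -0.07 z90 [0.0343 0.0359] t 0.0003
   s -0.05 z90 [0.0337 0.0357] t 0.0009
t 8.0 pos [460.7 -69.6 107.3] ang 85.6 F [0.3 0.1 0.1] w 0.252 gf 0.0
yaw -2.71 shift [  3.5 -41.5  17.3]
```

The large scoop is seated and level. The medium one is next.

```bash
python3 -m inch '0 0 0 -2.5 0.5; 2.5 -42 20 0 0.5; 0 0 40 0 0.5; 0 0 0 0 0.5; 0 0 0 0 0.5'; python3 go.py 456.5 -112 19 88
```

```text
time: 8.5
tool_pos: [0.456, -0.113, 0.0473]
tool_rot: [0.019, 1.0, 0.0, -0.001]
wrist_force: [0.3, 0.5, 0.6]
gripper_width: 0.505
grasp_force: 0.0
t 8.5 pos [ 456.  -113.    47.3] ang 87.8 F [0.3 0.5 0.6] w 0.505 gf 0.0
yaw -0.16 shift [-0.5  1.  28.3]
```

```bash
python3 -m inch '0 0 20 0 0.5; 0 0 8.3 0 0.5; 0 0 0 0 0.5; 0 0 0 0 1; 0 0 0 0 1' 100;  python3 -m inch '0 0 0 0 1; 0 0 0 0 1; 0 0 0 0 1'; python3 go.py 456.5 -112 19 88; python3 -m inch '0 0 -20 0 1; 0 0 -40 0 1; 0 0 -20 2.8 1;0 0 0 0 1; 0 0 0 0 1';  python3 go.py 440.2 -323.9 100 85.2
```

```text
time: 9.0
tool_pos: [0.4571, -0.1126, 0.0199]
tool_rot: [0.018, 1.0, -0.0, 0.001]
wrist_force: [0.3, -0.2, -0.4]
gripper_width: 0.173
grasp_force: 0.0
time: 9.3
tool_pos: [0.4568, -0.1126, 0.0195]
tool_rot: [0.018, 1.0, -0.0, 0.0]
wrist_force: [-2.0, -1.9, 7.7]
gripper_width: 0.057
grasp_force: 98.2
t 9.3 pos [ 456.8 -112.6   19.5] ang 87.9 F [-2.  -1.9  7.7] w 0.057 gf 98.2
yaw -0.07 shift [0.3 0.6 0.5]
time: 9.8
tool_pos: [0.4567, -0.1125, 0.099]
tool_rot: [0.042, 0.999, -0.0, 0.0]
wrist_force: [0.0, 0.2, -1.3]
gripper_width: 0.061
grasp_force: 98.2
t 9.8 pos [ 456.7 -112.5   99. ] ang 85.2 F [ 0.   0.2 -1.3] w 0.061 gf 98.2
yaw -0.02 shift [  -1.2 -212.    -0.9]
```

```bash
python3 -m inch '0 -45 0 0 1; 0 -45 0 0 1; 0 -45 0 0 1; 0 -45 0 0 1; -1.2 -32 0 0 1'; python3 -m inch '0 0 20 0 1; 0 0 25 0 1; 0 0 0 0 1; 0 0 0 0 1'; python3 go.py 440.2 -323.9 28.5 85.2;  python3 - <<'E'
from h import *
n="scene"
p,d=vision.camera(n); X=pts(n,d)
m=(X[...,0]>.36)&(X[...,0]<.55)&(abs(X[...,1]+.330)<.03)&(X[...,2]>.05)&(X[...,2]<.075)
q=X[m]+[.003,.004,0]; c=q[q[:,0]>.475];print(len(c),"cup",c.min(0).round(4),c.max(0).round(4)); h=q[q[:,0]<.42]; print("end",len(h),h.min(0).round(4),h.mean(0).round(4))
E
```

```text
time: 10.3
tool_pos: [0.4388, -0.3262, 0.0975]
tool_rot: [0.043, 0.999, 0.0, -0.001]
wrist_force: [0.6, 1.3, -0.7]
gripper_width: 0.064
grasp_force: 98.4
time: 10.7
tool_pos: [0.4393, -0.3233, 0.0532]
tool_rot: [0.042, 0.999, 0.001, -0.001]
wrist_force: [-0.0, -0.7, -0.5]
gripper_width: 0.06
grasp_force: 98.4
t 10.7 pos [ 439.3 -323.3   53.2] ang 85.2 F [-0.  -0.7 -0.5] w 0.06 gf 98.4
yaw -0.04 shift [-1.  -0.6 24.7]
41 cup [ 0.475  -0.3467  0.05  ] [ 0.5078 -0.3076  0.0622]
end 60 [ 0.3862 -0.3237  0.0513] [ 0.4023 -0.3186  0.0575]
```

```bash
python3 -m inch '-1.5 -0.6 8 0 1; 0 0 5 0 1; 0 0 3 0 1; 0 0 0 0 1';  python3 -m inch '0 0 3 0 1; 0 0 3 0 1; 0 0 3 0 1;0 0 0 0 1; 0 0 0 0 1'; python3 go.py 440.2 -323.9 28.5 85.2
```

```text
time: 11.15
tool_pos: [0.4415, -0.3247, 0.0379]
tool_rot: [0.042, 0.999, -0.0, 0.0]
wrist_force: [-0.1, -2.1, 1.9]
gripper_width: 0.062
grasp_force: 98.9
time: 11.65
tool_pos: [0.4412, -0.3246, 0.0289]
tool_rot: [0.043, 0.999, 0.0, -0.0]
wrist_force: [-0.8, -1.0, 3.8]
gripper_width: 0.061
grasp_force: 99.3
t 11.65 pos [ 441.2 -324.6   28.9] ang 85.1 F [-0.8 -1.   3.8] w 0.061 gf 99.3
yaw -0.08 shift [1.1 0.6 0.4]
```

```bash
python3 -m inch '0 0 1 0 1; 0 0 0 0 1; 0 0 0 0 1'; python3 -m inch '0 0 0 0 0.75; 0 0 0 0 0.75; 0 0 0 0 0.75; 0 0 -20 0 0.75; 0 0 -40 0 0.75';  python3 -m inch '0 45 -10 -8 0.75; 0 50 0 -8 0.6; 0 50 0 -8 0.5;0 50 0 -6 0.5; 0 0 0 0 0.5'; python3 chk.py b 01; python3 go.py 450 -21 60 115.4
```

```text
time: 11.95
tool_pos: [0.4411, -0.3246, 0.0284]
tool_rot: [0.043, 0.999, -0.0, -0.0]
wrist_force: [-5.8, -0.5, 16.1]
gripper_width: 0.062
grasp_force: 100.7
time: 12.45
tool_pos: [0.4401, -0.3235, 0.0864]
tool_rot: [0.043, 0.999, 0.002, -0.002]
wrist_force: [0.8, -0.9, 0.6]
gripper_width: 0.248
grasp_force: 0.0
time: 12.95
tool_pos: [0.4127, -0.1284, 0.0977]
tool_rot: [-0.221, 0.975, 0.002, -0.002]
wrist_force: [0.8, -0.9, 0.4]
gripper_width: 0.501
grasp_force: 0.0
top 0 few 28 0
top 1 cup s -0.0145 0.0221 t -0.0193 0.0197 z95 0.0405 handle end s -0.1038
   s -0.11 z90 [0.0337 0.0375] t 0.0015
   s -0.07 z90 None t None
   s -0.05 z90 None t None
scene 0 cup s -0.0336 0.0288 t -0.0251 0.0318 z95 0.038 handle end s -0.1047
   s -0.11 z90 [0.033  0.0356] t 0.0003
   s -0.07 z90 [0.0344 0.0361] t 0.0007
   s -0.05 z90 [0.0339 0.0352] t 0.0006
scene 1 cup s -0.0268 0.0242 t -0.0209 0.0226 z95 0.0377 handle end s -0.1023
   s -0.11 z90 [0.0341 0.0359] t 0.0006
   s -0.07 z90 [0.0345 0.0368] t 0.0006
   s -0.05 z90 [0.0336 0.0363] t 0.0003
t 13.05 pos [ 416.3 -132.7   98.1] ang 115.2 F [ 1.  -0.2 -0.5] w 0.503 gf 0.0
yaw -0.18 shift [-78.4  86.4  38.1]
```

The medium scoop is seated too. The small one is next.

```bash
python3 -m inch '-39 43 0 0 0.5; -39.4 43.4 0 0 0.5; 0 0 35 0 0.5; 0 0 0 0 0.5; 0 0 0 0 0.5'; python3 go.py 449.7 -20.5 19 115.4
```

```text
time: 13.55
tool_pos: [0.4457, -0.0388, 0.0629]
tool_rot: [-0.217, 0.976, 0.0, -0.001]
wrist_force: [0.6, 0.3, 0.2]
gripper_width: 0.5
grasp_force: 0.0
t 13.55 pos [445.7 -38.8  62.9] ang 115.0 F [0.6 0.3 0.2] w 0.5 gf 0.0
yaw -0.35 shift [-11.6  14.8  43.9]
```

```bash
python3 -m inch '-11.6 14.8 10 -0.4 0.5; 0 0 20 0 0.5; 0 0 13.5 0 0.5; 0 0 0 0 0.5; 0 0 0 0 0.5'; python3 go.py 449.7 -20.5 19 115.4;  python3 -m inch '0 0 0 0 1; 0 0 0 0 1; 0 0 0 0 1; 0 0 0 0 1; 0 0 0 0 1' 100; python3 go.py 449.7 -20.5 19 115.4;python3 -m inch '0 0 -20 0 1; 0 0 -40 0 1; 0 0 -20 0 1;0 0 0 0 1; 0 0 0 0 1';  python3 go.py 434.8 -387.7 100 85.2
```

```text
time: 14.05
tool_pos: [0.4503, -0.0207, 0.0204]
tool_rot: [-0.22, 0.976, -0.0, 0.0]
wrist_force: [-0.1, 0.4, 0.4]
gripper_width: 0.495
grasp_force: 0.0
t 14.05 pos [450.3 -20.7  20.4] ang 115.4 F [-0.1  0.4  0.4] w 0.495 gf 0.0
yaw 0.02 shift [0.5 0.5 1.4]
time: 14.55
tool_pos: [0.4501, -0.0198, 0.0198]
tool_rot: [-0.221, 0.975, -0.0, 0.0]
wrist_force: [-1.7, -4.9, 7.6]
gripper_width: 0.061
grasp_force: 98.2
t 14.55 pos [450.1 -19.8  19.8] ang 115.5 F [-1.7 -4.9  7.6] w 0.061 gf 98.2
yaw 0.13 shift [ 0.7 -0.4  0.8]
time: 15.05
tool_pos: [0.4501, -0.0196, 0.0996]
tool_rot: [-0.221, 0.975, -0.0, 0.0]
wrist_force: [-0.2, -0.2, -1.0]
gripper_width: 0.061
grasp_force: 98.3
t 15.05 pos [450.1 -19.6  99.6] ang 115.5 F [-0.2 -0.2 -1. ] w 0.061 gf 98.3
yaw 30.34 shift [ -15.6 -368.1   -0.4]
```

```bash
python3 -m inch '0 0 0 8 1; 0 0 0 8 1; 0 0 0 8 1; 0 0 0 6.3 1'; python3 -m inch '-2 -46 0 0 1; -2 -46 0 0 1; -2 -46 0 0 1; -2 -46 0 0 1; -2 -46 0 0 1'; python3 -m inch '-2 -46 0 0 1; -2 -46 0 0 1; -2 -46 0 0 1; 0 0 20 0 1; 0 0 0 0 1';python3 -m inch '0 0 24 0 1; 0 0 0 0 1; 0 0 0 0 1'; python3 go.py 434.8 -387.7 29 85.2;  python3 - <<'E'
from h import *
n="scene"
p,d=vision.camera(n); X=pts(n,d)
m=(X[...,0]>.36)&(X[...,0]<.55)&(abs(X[...,1]+.392)<.03)&(X[...,2]>.05)&(X[...,2]<.075)
q=X[m]+[.003,.004,0]; c=q[q[:,0]>.472];print(len(c),"cup",c.min(0).round(4),c.max(0).round(4)); h=q[q[:,0]<.41]; print("end",len(h),h.min(0).round(4),h.mean(0).round(4))
E
```

```text
time: 15.45
tool_pos: [0.4492, -0.0195, 0.0983]
tool_rot: [0.044, 0.999, 0.0, -0.001]
wrist_force: [0.3, -0.6, -0.5]
gripper_width: 0.062
grasp_force: 98.2
time: 15.95
tool_pos: [0.4398, -0.2512, 0.0981]
tool_rot: [0.042, 0.999, 0.001, -0.001]
wrist_force: [0.9, 0.1, -0.7]
gripper_width: 0.059
grasp_force: 98.3
time: 16.45
tool_pos: [0.4336, -0.3872, 0.0761]
tool_rot: [0.043, 0.999, 0.002, -0.002]
wrist_force: [0.5, 0.5, -0.8]
gripper_width: 0.061
grasp_force: 98.4
time: 16.75
tool_pos: [0.4351, -0.3864, 0.0553]
tool_rot: [0.041, 0.999, 0.001, -0.001]
wrist_force: [0.6, 0.3, -1.3]
gripper_width: 0.062
grasp_force: 98.4
t 16.75 pos [ 435.1 -386.4   55.3] ang 85.3 F [ 0.6  0.3 -1.3] w 0.062 gf 98.4
yaw 0.08 shift [ 0.1 -1.3 26.3]
21 cup [ 0.4758 -0.4037  0.0501] [ 0.4976 -0.3772  0.0625]
end 58 [ 0.379  -0.3873  0.0548] [ 0.3947 -0.3816  0.0596]
```

```bash
python3 -m inch '-1 -1.3 8 0 1; 0 0 6 0 1; 0 0 4 0 1; 0 0 0 0 1';  python3 -m inch '0 0 3 0 1; 0 0 3 0 1; 0 0 2.5 0 1;0 0 0 0 1; 0 0 0 0 1'; python3 go.py 434.8 -387.7 29 85.2
```

```text
time: 17.2
tool_pos: [0.436, -0.3889, 0.037]
tool_rot: [0.042, 0.999, 0.0, -0.0]
wrist_force: [-0.4, -0.6, 1.4]
gripper_width: 0.058
grasp_force: 98.9
time: 17.7
tool_pos: [0.436, -0.389, 0.0291]
tool_rot: [0.042, 0.999, 0.0, -0.0]
wrist_force: [-3.0, 0.2, 5.2]
gripper_width: 0.06
grasp_force: 99.9
t 17.7 pos [ 436.  -389.    29.1] ang 85.2 F [-3.   0.2  5.2] w 0.06 gf 99.9
yaw 0.03 shift [1.3 1.2 0.1]
```

```bash
python3 -m inch '0 0 1 0 1; 0 0 0 0 1; 0 0 0 0 1'; python3 -m inch '0 0 0 0 0.75; 0 0 0 0 0.75; 0 0 0 0 0.75; 0 0 -20 0 0.75; 0 0 -40 0 0.75';  python3 -m inch '-20 20 -40 0 0.75; -20 40 -20 0 0.5; -20 45 0 0 0;-20 45 0 0 0; 0 0 0 0 0'; python3 chk.py c 012; python3 go.py 651 -98.2 160 85.2
```

```text
time: 18.0
tool_pos: [0.4359, -0.389, 0.0288]
tool_rot: [0.042, 0.999, -0.0, -0.0]
wrist_force: [-6.9, 4.1, 21.4]
gripper_width: 0.061
grasp_force: 101.6
time: 18.5
tool_pos: [0.4351, -0.3879, 0.0862]
tool_rot: [0.042, 0.999, 0.002, -0.002]
wrist_force: [0.6, -0.7, -0.1]
gripper_width: 0.249
grasp_force: 0.0
time: 19.0
tool_pos: [0.5305, -0.2414, 0.1481]
tool_rot: [0.039, 0.999, 0.001, 0.0]
wrist_force: [-1.2, -1.9, 0.3]
gripper_width: 0.917
grasp_force: 0.0
top 0 few 0 0
top 1 few 0 0
top 2 few 0 0
scene 0 cup s -0.0334 0.0276 t -0.0269 0.0304 z95 0.0381 handle end s -0.1053
   s -0.11 z90 [0.033  0.0355] t 0.0003
   s -0.07 z90 [0.0338 0.0352] t 0.0008
   s -0.05 z90 [0.0332 0.0366] t 0.0008
scene 1 cup s -0.027 0.0244 t -0.0207 0.0222 z95 0.0374 handle end s -0.103
   s -0.11 z90 [0.0336 0.0362] t 0.0009
   s -0.07 z90 [0.0347 0.0366] t 0.0005
   s -0.05 z90 [0.0338 0.0355] t 0.0001
scene 2 cup s -0.0205 0.0171 t -0.0138 0.0156 z95 0.038 handle end s -0.1044
   s -0.11 z90 [0.0329 0.0358] t 0.0004
   s -0.07 z90 [0.0342 0.0358] t 0.0009
   s -0.05 z90 [0.0341 0.0354] t 0.0001
t 19.1 pos [ 528.8 -245.2  147.9] ang 85.4 F [-1.5 -1.2  1. ] w 1.0 gf 0.0
yaw 0.17 shift [-109.4  156.7  -12.2]
```

All three scoops are seated and level. Next is the cream jar.

```bash
python3 -m inch '-28 38 -12 0 0; -28 39 0 0 0; -27 39 0 0 0; -27 40 0 0 0; 0 0 0 0 0'; python3 -m inch '0 0 0 0 0; 0 0 0 0 0'; python3 go.py 652 -99 67 85.2
```

```text
time: 19.6
tool_pos: [0.6537, -0.0969, 0.1596]
tool_rot: [0.04, 0.999, 0.0, 0.001]
wrist_force: [-0.1, -1.7, 0.4]
gripper_width: 1.003
grasp_force: 0.0
time: 19.8
tool_pos: [0.6503, -0.1014, 0.1597]
tool_rot: [0.042, 0.999, -0.0, -0.0]
wrist_force: [-0.5, -0.1, -0.2]
gripper_width: 1.0
grasp_force: 0.0
t 19.8 pos [ 650.3 -101.4  159.7] ang 85.1 F [-0.5 -0.1 -0.2] w 1.0 gf 0.0
yaw -0.05 shift [-1.6  2.5 92.7]
```

```bash
python3 -m inch '-1.6 2.5 20 0 0; 0 0 30 0 0; 0 0 30 0 0; 0 0 13 0 0; 0 0 0 0 0' 50; python3 -m inch '0 0 0 0 0.3; 0 0 0 0 0.5; 0 0 0 0 0.6; 0 0 0 0 0.7;0 0 0 0 0.7' 50; python3 go.py 652 -99 67 85.2; python3 -m inch '0 0 0 0 0.7; 0 0 -20 0 0.7; 0 0 -40 0 0.7; 0 0 -30 0 0.7;0 0 0 0 0.7'; python3 go.py 449 313 157 98.4
```

```text
time: 20.3
tool_pos: [0.6514, -0.0985, 0.0656]
tool_rot: [0.042, 0.999, 0.0, -0.002]
wrist_force: [0.4, -0.0, 0.3]
gripper_width: 1.0
grasp_force: 0.0
time: 20.8
tool_pos: [0.6536, -0.098, 0.0683]
tool_rot: [0.042, 0.999, -0.0, 0.001]
wrist_force: [-0.9, -2.8, 7.2]
gripper_width: 0.472
grasp_force: 49.2
t 20.8 pos [653.6 -98.   68.3] ang 85.2 F [-0.9 -2.8  7.2] w 0.472 gf 49.2
yaw 0.03 shift [ 1.5 -1.1  1.3]
time: 21.3
tool_pos: [0.6551, -0.098, 0.1621]
tool_rot: [0.042, 0.999, -0.001, 0.004]
wrist_force: [-0.1, 0.1, -0.8]
gripper_width: 0.466
grasp_force: 50.3
t 21.3 pos [655.1 -98.  162.1] ang 85.2 F [-0.1  0.1 -0.8] w 0.466 gf 50.3
yaw -13.16 shift [143.9 436.7   2.8]
```

```bash
python3 -m inch '0 0 0 -6.6 0.7; 0 0 0 -6.6 0.7'; python3 -m inch '14 42 0 0 0.7; 14 42 0 0 0.7; 14 42 0 0 0.7; 14 42 0 0 0.7; 14 42 0 0 0.7'; python3 -m inch '14 42 0 0 0.7; 14 42 0 0 0.7; 14 42 0 0 0.7; 14 42 0 0 0.7; 14 42 0 0 0.7';python3 -m inch '0 0 0 0 0.7; 0 0 0 0 0.7';python3 go.py 449 313 100 98.4
```

```text
time: 21.5
tool_pos: [0.6527, -0.0975, 0.1572]
tool_rot: [-0.076, 0.997, -0.0, 0.0]
wrist_force: [-0.2, 0.1, -1.3]
gripper_width: 0.469
grasp_force: 50.3
time: 22.0
tool_pos: [0.5516, 0.1013, 0.1569]
tool_rot: [-0.073, 0.997, 0.0, 0.0]
wrist_force: [0.2, 0.4, -0.7]
gripper_width: 0.471
grasp_force: 50.4
time: 22.5
tool_pos: [0.4516, 0.2988, 0.157]
tool_rot: [-0.074, 0.997, 0.0, 0.0]
wrist_force: [0.8, 0.8, -1.2]
gripper_width: 0.469
grasp_force: 50.4
time: 22.7
tool_pos: [0.4521, 0.2981, 0.1569]
tool_rot: [-0.075, 0.997, -0.0, -0.0]
wrist_force: [0.8, 0.4, -0.5]
gripper_width: 0.467
grasp_force: 50.6
t 22.7 pos [452.1 298.1 156.9] ang 98.6 F [ 0.8  0.4 -0.5] w 0.467 gf 50.6
yaw 0.16 shift [ 0.9 15.2 56.9]
```

```bash
python3 -m inch '0.9 15.2 0 0 0.7; 0 0 28 0 0.7; 0 0 0 0 0.7;0 0 0 0 0.7;0 0 0 0 0.7'; python3 go.py 449 313 76 98.4; python3 - <<'E'
from h import *
p,d=vision.camera("scene"); X=pts("scene",d)+np.array([.003,.004,0]);np.savez("pics/sj.npz",p=p,d=d)
m=(abs(X[...,0]-.449)<.035)&(abs(X[...,1]-.31)<.04)&(X[...,2]>.068)&(X[...,2]<.095)
q=X[m]; 
A=np.c_[2*q[:,:2],np.ones(len(q))]; s=np.linalg.lstsq(A,(q[:,:2]**2).sum(1),rcond=None)[0]
print(len(q),q.min(0).round(4),q.max(0).round(4),"circle",s[:2].round(4),np.sqrt(s[2]+s[0]**2+s[1]**2).round(4))
cv2.imwrite("pics/sj.png",cv2.resize(p[80:190,220:370,::-1],None,fx=4,fy=4,interpolation=cv2.INTER_CUBIC))
E
```

```text
time: 23.2
tool_pos: [0.4502, 0.3122, 0.1298]
tool_rot: [-0.073, 0.997, 0.0, 0.0]
wrist_force: [-0.3, -0.0, -1.7]
gripper_width: 0.463
grasp_force: 50.5
t 23.2 pos [450.2 312.2 129.8] ang 98.4 F [-0.3 -0.  -1.7] w 0.463 gf 50.5
yaw -0.02 shift [ 1.1  1.  53.8]
103 [0.4289 0.288  0.0685] [0.4674 0.3191 0.0948] circle [0.4492 0.3085] 0.0168
```

View pics/sj.png

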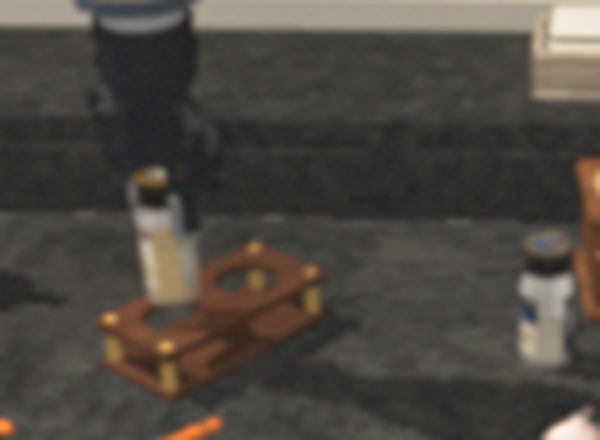

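The cream jar hangs over the near hole but leans a little, with its underside at about px (263,155). I'll measure the lean.

```bash
python3 - <<'E'
from h import *
from scipy.optimize import least_squares
f=np.load("pics/sj.npz"); X=pts("scene",f["d"])+np.array([.003,.004,0])
m=(abs(X[...,0]-.449)<.04)&(abs(X[...,1]-.31)<.045)&(X[...,2]>.066)&(X[...,2]<.115)
q=X[m]
# keep glass body (bright) by colour
g=f["p"][m].mean(1)>105; q=q[g]
for zs in(.07,.08,.09,.1,.11):
    s=q[abs(q[:,2]-zs)<.005]
    if len(s)>8: print(zs,len(s),s[:,:2].min(0).round(4),s[:,:2].max(0).round(4))
r=least_squares(lambda a:np.hypot(q[:,0]-a[0]-a[2]*(q[:,2]-.09),q[:,1]-a[1]-a[3]*(q[:,2]-.09))-.0205,[.449,.312,0,0],loss="soft_l1",f_scale=.002)
print(len(q),r.x.round(4),"bottom",(r.x[:2]+r.x[2:]*(.06-.09)).round(4))
E
```

```text
0.07 27 [0.4289 0.288 ] [0.4577 0.3191]
0.08 31 [0.4294 0.2905] [0.4598 0.3176]
0.09 38 [0.4311 0.2901] [0.4616 0.3149]
0.1 32 [0.4302 0.2892] [0.4626 0.3154]
0.11 37 [0.4301 0.2907] [0.4606 0.3174]
165 [0.4517 0.313  0.0065 0.0192] bottom [0.4515 0.3125]
```

The lean is only about 0.02 rad and the jar is within 3 mm of the hole's centre. I'll lower it.

```bash
python3 -m inch '2.3 0 15 0 0.7; 0 0 15 0 0.7; 0 0 10 0 0.7;0 0 8 0 0.7;0 0 0 0 0.7'; python3 -m inch '0 0 2 0 0.7; 0 0 2 0 0.7; 0 0 0 0 0.7;0 0 0 0 0.7'; python3 go.py 447.5 313 76 98.4
```

```text
time: 23.75
tool_pos: [0.4472, 0.3117, 0.0804]
tool_rot: [-0.073, 0.997, -0.0, -0.0]
wrist_force: [-0.2, -0.5, -1.1]
gripper_width: 0.465
grasp_force: 50.5
time: 24.15
tool_pos: [0.4475, 0.312, 0.0772]
tool_rot: [-0.073, 0.997, 0.0, 0.0]
wrist_force: [0.3, -0.9, -1.2]
gripper_width: 0.469
grasp_force: 50.5
t 24.15 pos [447.5 312.   77.2] ang 98.4 F [ 0.3 -0.9 -1.2] w 0.469 gf 50.5
yaw 0.03 shift [-0.2  1.   1.2]
```

```bash
python3 -m inch '0 0 1 0 0.7; 0 0 0.5 0 0.7;0 0 0 0 0.7'; python3 -m inch '0 0 0 0 0.4; 0 0 0 0 0.25; 0 0 0 0 0.1;0 0 0 0 0.1; 0 0 0 0 0'; python3 -m inch '0 0 -30 0 0; 0 0 -40 0 0; 0 0 -30 0 0;0 0 0 0 0; 0 0 0 0 0';python3 go.py 673.5 115.7 167 98.4; python3 - <<'E'
from h import *
p,d=vision.camera("scene"); X=pts("scene",d)+np.array([.003,.004,0])
q=X[(abs(X[...,0]-.449)<.04)&(abs(X[...,1]-.31)<.045)&(X[...,2]>.095)&(X[...,2]<.125)]
print(len(q),q.min(0).round(4),q.max(0).round(4))
E
```

```text
time: 24.45
tool_pos: [0.4478, 0.3121, 0.0762]
tool_rot: [-0.073, 0.997, 0.0, 0.001]
wrist_force: [-0.8, -2.8, 12.6]
gripper_width: 0.469
grasp_force: 51.5
time: 24.95
tool_pos: [0.4473, 0.3119, 0.0754]
tool_rot: [-0.073, 0.997, -0.0, -0.0]
wrist_force: [-0.2, -0.3, -0.5]
gripper_width: 1.0
grasp_force: 0.0
time: 25.45
tool_pos: [0.4475, 0.312, 0.1758]
tool_rot: [-0.073, 0.997, 0.0, 0.001]
wrist_force: [-0.8, 0.2, -0.5]
gripper_width: 1.002
grasp_force: 0.0
t 25.45 pos [447.5 312.  175.8] ang 98.4 F [-0.8  0.2 -0.5] w 1.002 gf 0.0
yaw 0.03 shift [-194.9 -227.3    8.9]
121 [0.4265 0.2884 0.0953] [0.4688 0.3298 0.1158]
```

The cream jar stands in the near hole. Now the blue jar.

```bash
python3 -m inch '-32 -37 0 0 0; -32 -38 0 0 0; -32 -38 0 0 0; -33 -38 0 0 0; -33 -38 0 0 0'; python3 -m inch '-33 -38 0 0 0; 0 0 0 0 0; 0 0 0 0 0; 0 0 0 0 0'; python3 go.py 673.5 115.7 67 98.4
```

```text
time: 26.0
tool_pos: [0.6354, 0.1474, 0.1738]
tool_rot: [-0.073, 0.997, -0.0, -0.001]
wrist_force: [1.1, 1.4, 0.4]
gripper_width: 0.997
grasp_force: 0.0
time: 26.4
tool_pos: [0.6716, 0.1171, 0.1742]
tool_rot: [-0.074, 0.997, 0.0, -0.001]
wrist_force: [-0.7, 0.4, -0.1]
gripper_width: 0.999
grasp_force: 0.0
t 26.4 pos [671.6 117.1 174.2] ang 98.4 F [-0.7  0.4 -0.1] w 0.999 gf 0.0
yaw 0.05 shift [ -1.9  -1.7 107.2]
```

```bash
python3 -m inch '-1.9 -1.7 20 0 0; 0 0 30 0 0; 0 0 30 0 0; 0 0 27 0 0; 0 0 0 0 0' 50; python3 -m inch '0 0 0 0 0.3; 0 0 0 0 0.5; 0 0 0 0 0.6; 0 0 0 0 0.7;0 0 0 0 0.7' 50; python3 go.py 673.5 115.7 67 98.4; python3 -m inch '0 0 0 0 0.7; 0 0 -20 0 0.7; 0 0 -40 0 0.7; 0 0 -30 0 0.7;0 0 0 0 0.7'; python3 go.py 528.2 324.7 157 98.4
```

```text
time: 26.9
tool_pos: [0.6716, 0.1162, 0.0649]
tool_rot: [-0.074, 0.997, 0.0, -0.003]
wrist_force: [-0.4, 0.4, 0.2]
gripper_width: 0.999
grasp_force: 0.0
time: 27.4
tool_pos: [0.6757, 0.1155, 0.0702]
tool_rot: [-0.073, 0.997, 0.0, 0.001]
wrist_force: [-1.6, 1.6, 7.8]
gripper_width: 0.463
grasp_force: 49.5
t 27.4 pos [675.7 115.5  70.2] ang 98.4 F [-1.6  1.6  7.8] w 0.463 gf 49.5
yaw 0.03 shift [2.1 0.6 3.2]
time: 27.9
tool_pos: [0.6773, 0.1155, 0.164]
tool_rot: [-0.073, 0.997, 0.0, 0.004]
wrist_force: [1.5, 0.5, 0.3]
gripper_width: 0.468
grasp_force: 50.5
t 27.9 pos [677.3 115.5 164. ] ang 98.4 F [1.5 0.5 0.3] w 0.468 gf 50.5
yaw 0.03 shift [117.  228.8   5.9]
```

```bash
python3 -m inch '19 38 0 0 0.7; 19 38 0 0 0.7; 19 38 0 0 0.7; 19 38 0 0 0.7; 19 38 0 0 0.7'; python3 -m inch '19 38 0 0 0.7; 0 0 0 0 0.7;0 0 0 0 0.7; 0 0 0 0 0.7';python3 go.py 528.2 324.7 130 98.4
```

```text
time: 28.4
tool_pos: [0.5519, 0.2904, 0.1586]
tool_rot: [-0.073, 0.997, 0.0, 0.0]
wrist_force: [-0.2, -0.2, -0.1]
gripper_width: 0.463
grasp_force: 50.7
time: 28.8
tool_pos: [0.5292, 0.3235, 0.1585]
tool_rot: [-0.073, 0.997, -0.0, 0.0]
wrist_force: [0.6, 0.4, -1.3]
gripper_width: 0.467
grasp_force: 50.8
t 28.8 pos [529.2 323.5 158.5] ang 98.4 F [ 0.6  0.4 -1.3] w 0.467 gf 50.8
yaw 0.0 shift [ 0.8  1.4 28.5]
```

```bash
python3 -m inch '1.5 1.4 26 0 0.7; 0 0 0 0 0.7;0 0 0 0 0.7; 0 0 0 0 0.7';python3 go.py 528.2 324.7 78 98.4; python3 - <<'E'
from h import *
from scipy.optimize import least_squares
p,d=vision.camera("scene");X=pts("scene",d)+np.array([.003,.004,0])
m=(abs(X[...,0]-.528)<.04)&(abs(X[...,1]-.3247)<.045)&(X[...,2]>.066)&(X[...,2]<.115)
q=X[m]; q=q[p[m].mean(1)>95]
r=least_squares(lambda a:np.hypot(q[:,0]-a[0]-a[2]*(q[:,2]-.09),q[:,1]-a[1]-a[3]*(q[:,2]-.09))-.0205,[.528,.325,0,0],loss="soft_l1",f_scale=.002)
print(len(q),r.x.round(4),"bottom",(r.x[:2]+r.x[2:]*(.06-.09)).round(4))
E
```

```text
time: 29.2
tool_pos: [0.5278, 0.3249, 0.1333]
tool_rot: [-0.073, 0.997, 0.0, 0.0]
wrist_force: [-1.1, 0.1, -0.6]
gripper_width: 0.464
grasp_force: 50.8
t 29.2 pos [527.8 324.9 133.3] ang 98.4 F [-1.1  0.1 -0.6] w 0.464 gf 50.8
yaw -0.02 shift [-0.3 -0.3 55.3]
136 [ 0.5293  0.3277 -0.0282 -0.0035] bottom [0.5302 0.3278]
```

```bash
python3 -m inch '1.5 -1.5 15 0 0.7; 0 0 15 0 0.7; 0 0 10 0 0.7;0 0 10 0 0.7;0 0 0 0 0.7'; python3 -m inch '0 0 2 0 0.7; 0 0 2 0 0.7; 0 0 0 0 0.7;0 0 0 0 0.7'; python3 go.py 526.5 323.5 78 98.4
```

```text
time: 29.75
tool_pos: [0.5254, 0.3233, 0.0816]
tool_rot: [-0.073, 0.997, -0.0, -0.001]
wrist_force: [-1.2, -0.3, -0.9]
gripper_width: 0.466
grasp_force: 50.8
time: 30.15
tool_pos: [0.5259, 0.3236, 0.0787]
tool_rot: [-0.074, 0.997, 0.0, 0.0]
wrist_force: [-0.8, -0.2, -0.7]
gripper_width: 0.464
grasp_force: 50.8
t 30.15 pos [525.9 323.6  78.7] ang 98.4 F [-0.8 -0.2 -0.7] w 0.464 gf 50.8
yaw 0.03 shift [-0.6 -0.2  0.7]
```

```bash
python3 -m inch '0 0 1 0 0.7; 0 0 0 0 0.7;0 0 0 0 0.7'; python3 -m inch '0 0 0 0 0.4; 0 0 0 0 0.25; 0 0 0 0 0.1;0 0 0 0 0.1; 0 0 0 0 0'; python3 -m inch '0 0 -30 0 0; 0 0 -40 0 0; 0 0 -40 0 0;0 40 -30 0 0; 0 40 0 0 0'; python3 -m inch '0 45 0 0 0; 30 40 0 0 0; 30 40 0 0 0;30 40 0 0 0; 0 0 0 0 0'; python3 chk.py z 012; python3 - <<'E'
from h import *
f=np.load("pics/top_z.npz");X=pts("top",f["d"])
for c in((.5282,.3247),(.449,.313)):
    q=X[(np.hypot(X[...,0]-c[0],X[...,1]-c[1])<.045)&(X[...,2]>.095)&(X[...,2]<.13)]
    if len(q): print(c,len(q),((q.min(0)+q.max(0))/2).round(4),np.ptp(q,axis=0).round(4),np.percentile(q[:,2],90).round(4))
cv2.imwrite("pics/tz.png",cv2.resize(f["p"][90:250,180:490,::-1],None,fx=2.5,fy=2.5,interpolation=cv2.INTER_CUBIC))
E
```

```text
time: 30.45
tool_pos: [0.5261, 0.3237, 0.0782]
tool_rot: [-0.074, 0.997, 0.0, 0.0]
wrist_force: [-2.0, -0.2, 8.9]
gripper_width: 0.47
grasp_force: 51.3
time: 30.95
tool_pos: [0.5258, 0.3235, 0.0774]
tool_rot: [-0.073, 0.997, -0.0, -0.0]
wrist_force: [0.2, -0.0, 0.1]
gripper_width: 0.997
grasp_force: 0.0
time: 31.45
tool_pos: [0.5159, 0.4041, 0.2226]
tool_rot: [-0.072, 0.997, 0.002, 0.003]
wrist_force: [1.2, -0.7, -0.7]
gripper_width: 1.0
grasp_force: 0.0
time: 31.95
tool_pos: [0.3961, 0.5565, 0.2173]
tool_rot: [-0.076, 0.997, 0.0, -0.001]
wrist_force: [1.6, -0.6, -0.0]
gripper_width: 0.997
grasp_force: 0.0
top 0 cup s -0.0336 0.0264 t -0.0259 0.0297 z95 0.0403 handle end s -0.1056
   s -0.11 z90 [0.0349 0.0366] t 0.0008
   s -0.07 z90 [0.0353 0.0378] t 0.0022
   s -0.05 z90 [0.0343 0.0373] t 0.0016
top 1 cup s -0.0263 0.0214 t -0.0192 0.0212 z95 0.0399 handle end s -0.1036
   s -0.11 z90 [0.0349 0.038 ] t 0.002
   s -0.07 z90 [0.0344 0.0377] t 0.0017
   s -0.05 z90 [0.0344 0.038 ] t 0.0013
top 2 cup s -0.0194 0.0149 t -0.0143 0.015 z95 0.0404 handle end s -0.1049
   s -0.11 z90 [0.0339 0.0371] t 0.0014
   s -0.07 z90 [0.0358 0.0391] t 0.0015
   s -0.05 z90 [0.0351 0.0369] t 0.0018
scene 0 cup s -0.0337 0.0295 t -0.0258 0.0309 z95 0.0373 handle end s -0.1064
   s -0.11 z90 [0.0336 0.0351] t 0.0004
   s -0.07 z90 [0.0339 0.0357] t 0.0008
   s -0.05 z90 [0.0341 0.0363] t 0.0005
scene 1 cup s -0.0266 0.0248 t -0.0202 0.0235 z95 0.0379 handle end s -0.1039
   s -0.11 z90 [0.0336 0.0366] t 0.0009
   s -0.07 z90 [0.0341 0.0369] t 0.0009
   s -0.05 z90 [0.0339 0.0365] t 0.0002
scene 2 cup s -0.0203 0.0164 t -0.0132 0.0169 z95 0.0375 handle end s -0.1037
   s -0.11 z90 [0.0338 0.0359] t 0.0009
   s -0.07 z90 [0.0346 0.0362] t 0.0005
   s -0.05 z90 [0.0338 0.0356] t 0.0002
(0.5282, 0.3247) 212 [0.5245 0.3247 0.1065] [0.0404 0.0411 0.0228] 0.1155
(0.449, 0.313) 210 [0.447  0.3101 0.107 ] [0.0391 0.0388 0.023 ] 0.1154
```

View pics/tz.png

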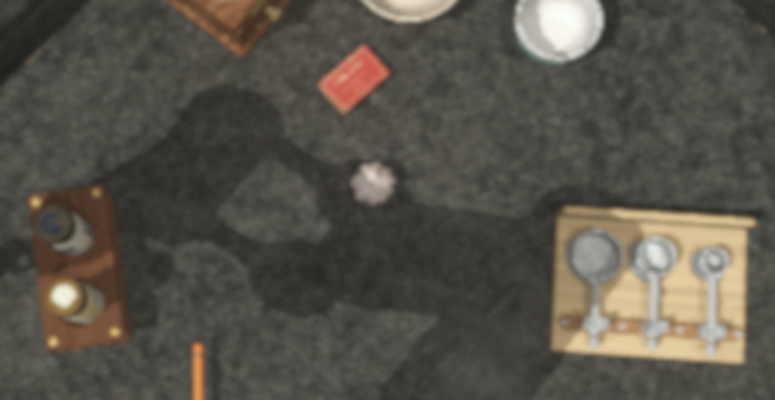

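The final picture shows both jars upright in the rack holes at crop px (62,230) and (65,297). All three scoops are seated in their own pockets and clips, at (595,255), (655,255) and (712,262). The garlic and matchbox haven't moved.

```bash
python3 -m inch '0 0 0 0 0; 0 0 0 0 0; 0 0 0 0 0' | head -2; python3 -c "
from workcell import manip; print(manip.job_done())"
```

```text
time: 32.35
tool_pos: [0.4018, 0.5519, 0.2175]
the job is handed in; nothing more can be done
None
```

I handed the job in at about 32 s of the 152 s limit; the last camera check showed all three scoops level in their own pockets and clips, both jars standing in the rack holes, and the garlic and matchbox unmoved, though the hand-in gave no verdict.

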